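Load the inspection clamp, release its catch and hold the lever

TASK

Set the loose block and the sleeve upright, side by side and flat on the floor of the clamp's shallow tray, and only then flip the safety catch right over to its other side, off the lever. Then pull the spring-loaded lever by its handle towards the robot, fully to its stop, and finish while still holding it there with the fingers: it springs back if let go. Leave the jar and the stepped plate where they are.

Things in the scene. Friction and masses are not known exactly. Their poses are not given: they have to be found in the camera images.
- clamp: Fixed clamp, yaw up to 0.25 rad. Origin on the work surface below the lever pivot; x to the far side, y towards the tray, z up (the 'clamp frame', mm). Grey base plate 15 thick: x -65..65, y -75..245. On it two grey cheeks for the lever (|x|<35, |y|<22, top z 90), a grey catch post (x -14..16, y -52..-36, top z 90) and the tray.
- tray (a point): Centre of the open tray's inner floor, (0,155,20) mm in the clamp frame, same axes. Inside 66 mm in x, 101 in y. Walls 6 thick, 20 above the floor; the -y end is a steel jaw plate 60 wide, 26 above the floor, which the lever moves 6 mm to +y. Takes block (long side along x) and sleeve side by side along y, either order, 9 mm to spare while the lever rests.
- block: Loose aluminium reference block 60 x 36 x 60 mm (its x, y, z) with three thin dark lines on top, about 0.35 kg. Stands upright on the table at the start, yaw within 0.6 rad. Origin at the centre of its underside, z up.
- sleeve: Loose plain aluminium sleeve (thick tube) standing on end, outer diameter 56 mm, bore 28 mm, height 56 mm, about 0.28 kg. Origin at the centre of its underside, z is its axis.
- catch (a joint): Angle of the safety catch, rad. Starts 0 to 0.15; at 0 it leans 50 deg from vertical towards the tray (+y), across the lever's front, and blocks it. Grows as the free end swings up and over to -y; upright 0.873, stop 1.746 (leaning 50 deg to -y, clear of the lever). Light, no spring, under 2 N at the finger bar; stays on the side it was flipped to.
- catch_pivot (a point): Fixed point on the catch's hinge axis (which runs along the clamp's x), at (1, -44, 90) mm in the clamp frame.
- catch_finger (a point): Point on the axis of the catch's round steel finger bar (diameter 14 mm, parallel to the hinge, 75 mm from it), 45 mm to the clamp's -x of the catch arm; the bar's free end is 20 mm further to -x. At catch = 0 it lies at (-44, 13, 138) mm in the clamp frame.
- lever (a joint): Angle of the lever, rad. 0 at rest, leaning 0.35 rad (20 degrees) away from the robot (towards +x of the clamp); grows as it is pulled towards -x (the robot side); stop at 0.8. With the catch closed it moves only about 0.1 to 0.2 rad before it hits the catch. A spring drives it back: about 2.5 N at the handle at rest, 9 N at the stop.
- lever_pivot (a point): Fixed point on the lever's hinge axis (which runs along the clamp's y), at (0, 0, 75) mm in the clamp frame.
- handle (a point): Centre of the round black cross bar of the lever, diameter 20 mm, 90 mm long along the clamp's y, fixed on the lever's end 150 mm from the pivot. It lies at rest at (51, 0, 216) mm, at the stop (-65, 0, 210) mm in the clamp frame. The steel lever shaft below it is 14 mm square.
- jar: Bystander: closed jar, diameter 60 mm, 85 mm tall, loose, origin under its centre. Leave alone.
- specimen: Bystander: flat stepped aluminium plate 100 x 140 mm, 13 mm thick at most, loose, origin under its centre. Leave alone.
Mind the look-alikes: they are no part of the job. What is shaped like the block but green, turquoise or yellow is not meant.

How it is judged:
By the outcome, as a careful person would: the job done as asked, in the order asked, and still so for the second after the job is handed in, while the arm keeps its last pose, push and grip.
It also fails if it takes over 72 s, if anything falls off the work surface, if the arm or the gripper's body presses on something with over 40 N, if the wrist force passes 120 N, or if a joint passes its speed limit or range.

ROBOT

A 6-joint arm with a two-finger parallel gripper is mounted at the origin on the work surface. World frame = base frame: x ahead of the robot, y to its left, z up, the work surface at z = 0. Lengths are in m, angles in rad, forces in N, time in s.
With the tool pointing down it reaches from about 0.425 to 0.95 m from the base axis. Payload 3.5 kg.
Tool frame: the origin (TCP) lies between the finger pads; the fingertips stand 22 mm ahead of it and the grasp point (between the pads) lies 3 mm ahead of it (ctrl.nose_length is the z of the fingertips in the tool frame, in m); z points along the fingers, y is the line along which they close (so a half turn about z gives the same grasp; the last joint's range is limited). The gripper opens to 85 mm and grips with 20 to 120 N. Pads are 22 mm wide; open, the fingers measure 114 mm over their backs; the gripper's body (76 mm by 85 mm) begins 54 mm behind the grasp point. The pads swing forward as they close: fully open they stand 13 mm farther back than shut.
Start: joints at [-1.418, 0.286, 1.577, -0, 1.279, -0.15], TCP at [0.201, -0.644, 0.253] pointing down, gripper open.
Joint ranges: [-2.77, 2.77], [-0.9, 2.22], [0.21, 2.48], [-1.53, 4.67], [0.24, 2.81], [-2.84, 2.84]. Speed limits (rad/s): [2.79, 2.79, 3.14, 3.14, 3.14, 3.14].

INTERFACE

Orientations are given as a unit quaternion [x, y, z, w].
In Python, from plant import ctrl gives the robot as it stands. The module is installed in compiled form; this text tells all that it offers.
- The arm moves only by the tool send_rows, never from a script. Its argument "rows" is text: rows parted by semicolons, each of 7 numbers parted by spaces: the turn, a rotation vector about the tool's x, y, z in fractions of the full range, 1 being pi rad, then the shift along the tool's x, y, z in a scale on which 1.0 is 1 m, then the opening, from -1 (shut) to 1 (fully open). A call has 1 to 8 rows; each row is the pose to reach, as a shift and turn from the pose commanded when the call began, along the tool's axes at that moment; what a row does not reach only later rows make up. A row lasts 1/8 s, in which the tool goes at most 62.5 mm and 10.7 degrees, less where a joint would pass 70% of its speed; a pose out of reach is approached as far as the arm can. A call with a gripper value outside its range is refused whole. The fingers move at their own pace and stop on an object; "grip_force" is the grip in N (left out, the last holds). Time passes only in rows, so rows that repeat a pose let the fingers close. It gives the time, the measured TCP pose, the force, the opening and the grip force at its end, in the units of the state.
- ctrl.get_state(): the state, without advancing time (a new reading comes with each control period).
- ctrl.read_camera(name): name is "scene" or "side" or "wrist"; returns a dict with "color" (420x560x3 uint8, red, green, blue), "fx", "fy", "cx", "cy" (pixels), "D" ([k1, k2, p1, p2, k3] as OpenCV has them; the pictures are not rectified), "extrinsics" (4x4, takes a point from world to camera coordinates). Camera axes: x right, y down, z forward; pixel columns grow to the right and rows downward; lengths in m; the calibration is good to about 2 mm. A picture is of the moment at which its call begins. There is no depth.
- ctrl.sign_off(): hands the job in; it is judged then, once.
Trained networks look in a picture, given as the dict that the camera call returned (one of the last four; its "shot" number tells which), for a name from the list of things; names that differ only in an ending like _2 or _b are one class to them, and where a whole thing is asked for, a point or a joint stands for the part that bears it (a point fixed in the world has none). Each returns a list of dicts, best first, with "p" (0 to 1); they miss things now and then, are a little off and sometimes report something else, mostly with a low value. They report only what shows in the picture. A call takes as long as a camera call. They do not tell look-alikes from the thing itself.
- ctrl.look_for(picture, target): "position" ([x, y, z] in m, in the coordinates of the camera as it stood for that picture, good to about 4 mm: the middle of the surface that is visible of it).
The state is a dict: "time": time; "qpos": joint angles; "dq": joint speeds; "joint_efforts": joint torques, N m; "eef_pos": TCP position; "tcp_rot": TCP orientation; "contact_force": force on the tool from outside, world axes, zero at the start; "wrist_torque": the same for the moment, N m; "opening": opening from 0.0 (shut) to 1.0 (fully open); "finger_force": force on a finger pad.
Only numpy, scipy, OpenCV 4.12 (cv2) and the standard library are available. Lean on these libraries where they do the work, as an engineer would, in place of code of your own. Each camera call takes 0.05 s, during which the arm holds its last target. There are 200 camera calls.

## Working session

There is one attempt and no reset: what is moved stays moved. The work goes in short steps, Python scripts to look and compute and a tool call to move; the robot and the scene stay as the last step left them, time stands still between calls to the robot, and variables do not carry over. Pictures are saved under pics/ and viewed, at most 13 in all, crops included, and the job is handed in when it is done.

Besides the shell and the picture viewer there is one more tool, called as name(argument=value, ...) on one line, values as JSON. send_rows: Moves the arm, as the interface text tells. Its arguments: {"type":"object","properties":{"rows":{"type":"string"},"grip_force":{"type":"number"}},"required":["rows"]}

```bash
mkdir -p pics; cat > h.py <<'E'
import numpy as np, cv2
from scipy.spatial.transform import Rotation as R
from plant import ctrl
def cam(p): 
    return np.array([[p['fx'],0,p['cx']],[0,p['fy'],p['cy']],[0,0,1]]),np.array(p['D'],float),np.array(p['extrinsics'])
def proj(p,X):
    K,D,E=cam(p); X=np.atleast_2d(np.array(X,float))
    return cv2.projectPoints(X,cv2.Rodrigues(E[:3,:3])[0],E[:3,3],K,D)[0].reshape(-1,2)
def ray(p,uv):
    K,D,E=cam(p); n=cv2.undistortPoints(np.array([[uv]],float),K,D).ravel()
    d=E[:3,:3].T@np.r_[n,1]; return -E[:3,:3].T@E[:3,3], d/np.linalg.norm(d)
def onplane(p,uv,z):
    o,d=ray(p,uv); return o+d*(z-o[2])/d[2]
def tri(obs):
    A=np.zeros((3,3));b=np.zeros(3)
    for p,uv in obs:
        o,d=ray(p,uv);M=np.eye(3)-np.outer(d,d);A+=M;b+=M@o
    return np.linalg.solve(A,b)
def w(p,x):
    E=np.array(p['extrinsics']); return E[:3,:3].T@(np.array(x)-E[:3,3])
def save(p,n): cv2.imwrite('pics/'+n,p['color'][:,:,::-1])
def delta(pos,rot=None):
    "mm and deg in tool axes from the present measured pose; rot a Rotation"
    s=ctrl.get_state();r=R.from_quat(s['tcp_rot'])
    t=r.inv().apply(np.array(pos)-s['eef_pos'])*1e3
    a=np.zeros(3) if rot is None else np.degrees((r.inv()*rot).as_rotvec())
    return a.round(2),t.round(1)
E
cat > a.py <<'E'
from h import *
s=ctrl.get_state();print({k:np.round(v,3) for k,v in s.items()})
ims=[]
for n in('scene','side'):
    p=ctrl.read_camera(n);ims.append(p['color'])
    save(p,n+'0.png'); print(n,np.round(p['extrinsics'],3).tolist(),p['fx'])
    for t in('clamp','tray','block','sleeve','catch','catch_finger','catch_pivot','handle','lever','jar','specimen'):
        for d in ctrl.look_for(p,t)[:4]:
            if d['p']>.2:
                x=w(p,d['position']);print(n,t,round(d['p'],2),x.round(3),proj(p,x).round(0)[0])
E
python3 a.py
```

```text
{'time': np.float64(0.0), 'qpos': array([-1.418,  0.287,  1.578,  0.   ,  1.279, -0.15 ]), 'dq': array([ 0.   , -0.001,  0.   ,  0.001, -0.001,  0.001]), 'joint_efforts': array([ 1.0000e-03, -4.0597e+01, -2.9263e+01, -0.0000e+00,  6.0000e-03,
       -0.0000e+00]), 'eef_pos': array([ 0.201, -0.644,  0.252]), 'tcp_rot': array([ 0.989,  0.151,  0.   , -0.001]), 'contact_force': array([0.603, 0.192, 0.453]), 'wrist_torque': array([ 0.045, -0.003, -0.032]), 'finger_force': np.float64(0.0), 'opening': np.float64(0.997)}
scene [[-0.858, 0.514, 0.016, 0.45], [0.363, 0.628, -0.688, -0.116], [-0.363, -0.584, -0.726, 1.405], [0.0, 0.0, 0.0, 1.0]] 417.3074478956702
scene clamp 0.83 [ 0.593 -0.018  0.022] [256. 238.]
scene clamp 0.24 [ 0.564 -0.106  0.146] [248. 184.]
scene tray 0.77 [ 0.598 -0.021  0.021] [254. 238.]
scene block 0.92 [0.576 0.209 0.058] [305. 287.]
scene block 0.86 [0.626 0.319 0.059] [313. 330.]
scene block 0.85 [0.644 0.419 0.058] [332. 370.]
scene block 0.68 [0.543 0.449 0.057] [377. 358.]
scene sleeve 0.67 [0.476 0.264 0.047] [350. 288.]
scene catch 0.42 [ 0.567 -0.107  0.14
[... 794 characters left out ...]
.76 [0.525 0.454 0.058] [185. 377.]
side block 0.7 [0.611 0.32  0.048] [186. 310.]
side block 0.7 [0.677 0.211 0.046] [188. 266.]
side sleeve 0.86 [0.461 0.274 0.046] [263. 320.]
side sleeve 0.69 [ 0.575 -0.02   0.02 ] [274. 226.]
side catch 0.7 [ 0.562 -0.109  0.143] [294. 169.]
side catch 0.45 [ 0.575 -0.022  0.019] [274. 226.]
side catch_finger 0.7 [ 0.558 -0.107  0.147] [295. 169.]
side catch_pivot 0.94 [ 0.574 -0.017  0.018] [273. 228.]
side handle 0.55 [ 0.623 -0.11   0.179] [272. 152.]
side lever 0.74 [ 0.625 -0.111  0.178] [271. 151.]
side jar 0.84 [ 0.41  -0.376  0.057] [375. 162.]
side jar 0.52 [ 0.574 -0.021  0.02 ] [274. 226.]
side specimen 0.86 [ 0.637 -0.378  0.008] [304. 158.]
```

View pics/scene0.png

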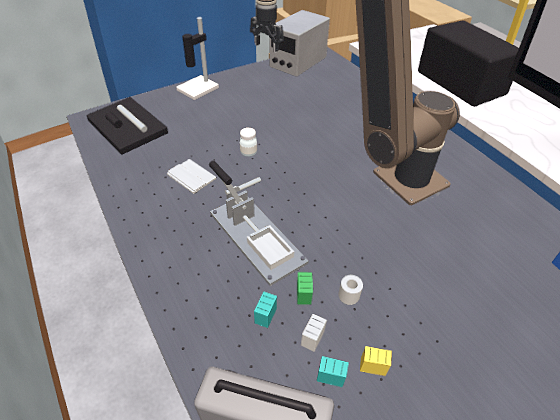

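View pics/side0.png

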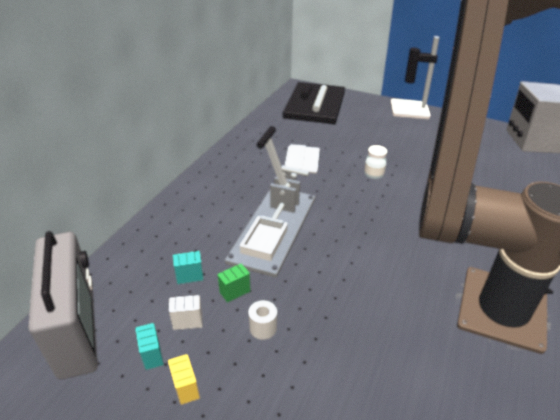

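The scene picture shows five block shapes: green (305,287), turquoise (265,310) and (332,370), yellow (377,360), and one bare aluminium at (313,330), which is (186,310) in the side picture. The bare one fits the description. The sleeve is at (350,289). I'll go over them with the wrist camera to confirm.

Careful with the scale: shifts go in shares of 1 m and turns go in shares of pi rad. That gives: 384 mm / 1000 = 0.384, -288 mm / 1000 = -0.288, -73 degrees / 180 = -0.4056.

send_rows(rows="0 0 -0.4056 0.384 -0.288 -0.13 1;0 0 -0.4056 0.384 -0.288 -0.13 1;0 0 -0.4056 0.384 -0.288 -0.13 1;0 0 -0.4056 0.384 -0.288 -0.13 1;0 0 -0.4056 0.384 -0.288 -0.13 1;0 0 -0.4056 0.384 -0.288 -0.13 1;0 0 -0.4056 0.384 -0.288 -0.13 1;0 0 -0.4056 0.384 -0.288 -0.13 1")

```text
time: 2.2
eef_pos: [0.4828, -0.253, 0.3843]
tcp_rot: [0.705, 0.71, 0.0, 0.001]
contact_force: [0.4, -0.9, -0.1]
opening: 1.002
finger_force: 0.0
```

Converted, 450 mm / 1000 = 0.45, 50 mm / 1000 = 0.05.

send_rows(rows="0 0 0 0.45 0.05 0 1;0 0 0 0.45 0.05 0 1;0 0 0 0.45 0.05 0 1;0 0 0 0.45 0.05 0 1;0 0 0 0.45 0.05 0 1;0 0 0 0.45 0.05 0 1;0 0 0 0.45 0.05 0 1;0 0 0 0.45 0.05 0 1")

```text
time: 3.2
eef_pos: [0.5287, 0.1987, 0.3832]
tcp_rot: [0.703, 0.711, 0.0, -0.0]
contact_force: [0.8, 0.3, 0.4]
opening: 0.999
finger_force: 0.0
```

```bash
cat > b.py <<'E'
from h import *
import sys
s=ctrl.get_state();print(s['time'],s['eef_pos'].round(4) if hasattr(s['eef_pos'],'round') else s['eef_pos'],np.round(s['tcp_rot'],3),np.round(s['qpos'],2))
p=ctrl.read_camera('wrist');save(p,sys.argv[1])
E=np.array(p['extrinsics']);print('campos',(-E[:3,:3].T@E[:3,3]).round(3),'fx',round(p['fx']),'axes',E[:3,:3].round(2).tolist())
for t in sys.argv[2:]:
    for d in ctrl.look_for(p,t)[:5]:
        if d['p']>.2:
            x=w(p,d['position']);print(t,round(d['p'],2),x.round(3),proj(p,x).round(0)[0])
import pickle;pickle.dump(p,open('pics/'+sys.argv[1]+'.pkl','wb'))
E
python3 b.py w1.png block sleeve tray handle catch_finger
```

```text
3.2 [0.5287 0.1987 0.3832] [ 0.703  0.711  0.    -0.   ] [ 0.18 -0.03  1.69  0.    1.48  0.17]
campos [0.528 0.272 0.504] fx 299 axes [[1.0, 0.01, -0.0], [0.01, -0.96, 0.29], [0.0, -0.29, -0.96]]
block 0.94 [0.614 0.31  0.062] [345.  91.]
block 0.82 [0.678 0.201 0.059] [382. 169.]
block 0.8 [0.544 0.418 0.031] [295.  10.]
block 0.76 [0.567 0.198 0.061] [308. 171.]
block 0.6 [0.639 0.4   0.064] [369.  18.]
sleeve 0.74 [0.613 0.311 0.062] [344.  91.]
sleeve 0.66 [0.468 0.26  0.054] [241. 127.]
tray 0.64 [0.575 0.    0.017] [307. 275.]
catch_finger 0.67 [ 0.577 -0.004  0.016] [308. 277.]
```

View pics/w1.png

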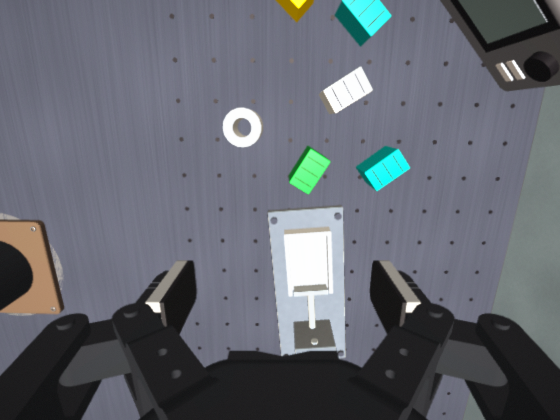

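```bash
python3 - <<'E'
import cv2,numpy as np
a=cv2.imread('pics/w1.png');b=cv2.imread('pics/scene0.png');c=cv2.imread('pics/side0.png')
z=lambda i,x,y,s,o:cv2.resize(i[y:y+s*3//4,x:x+s],(o,o*3//4),interpolation=cv2.INTER_CUBIC)
top=np.hstack([z(a,300,50,100,400),z(b,200,160,120,400)])
bot=np.hstack([z(a,200,90,80,400),z(c,220,120,120,400)])
cv2.imwrite('pics/m1.png',np.vstack([top,bot]))
E
```

```text
(no output)
```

View pics/m1.png

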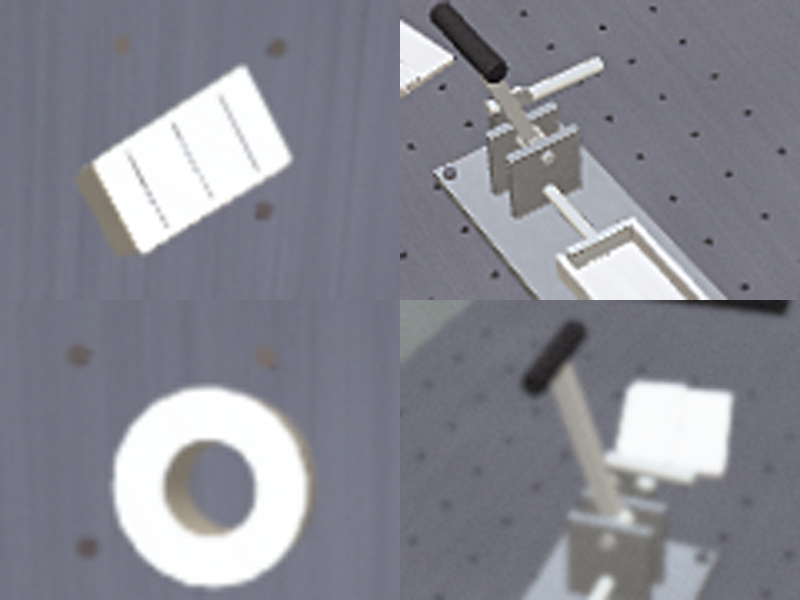

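```bash
cat > c.py <<'E'
from h import *
import pickle
from scipy.optimize import least_squares
p=pickle.load(open('pics/w1.png.pkl','rb'));g=cv2.cvtColor(p['color'],cv2.COLOR_RGB2GRAY)
sc=ctrl.read_camera('scene');si=ctrl.read_camera('side')
def blob(im,uv,th):
    g=cv2.cvtColor(im['color'],cv2.COLOR_RGB2GRAY)
    n,l,st,c=cv2.connectedComponentsWithStats((g>th).astype('uint8'));k=l[uv[1],uv[0]]
    m=(l==k).astype('uint8');return cv2.findContours(m,0,2)[0][0],st[k]
for name,uv,z in(('block',(352,88),.06),('sleeve',(228,127),.056)):
    cn,st=blob(p,uv,215);print(name,st)
    P=np.array([onplane(p,c[0],z)[:2] for c in cn])*1e3
    print(' world rect',cv2.minAreaRect(P.astype('float32')),'circle',cv2.minEnclosingCircle(P.astype('float32')))
C=[onplane(p,c,.06) for c in((323,90.75),(361.25,66.5),(373,89.5),(335.25,113.5))];print(np.round(C,4),np.mean(C,0))
for n,px in(('block',(313.5,326)),('sleeve',(350.5,284))):
    q=(348.1,90.1) if n=='block' else(241.8,127.4)
    print(n,'tri',tri([(p,q),(sc,px)]).round(4))
# clamp fit: known points, x,y,yaw
obs=[(p,(268.5,213),(-65,245,15)),(p,(343,207),(65,245,15)),
 (sc,(260,179.5),None),(sc,(212,163),(51,-45,216)),(sc,(229,181),(51,45,216)),
 (si,(271.6,128),(51,-45,216)),(si,(261,144.6),(51,45,216))]
def T(v,X):
    return np.c_[R.from_euler('z',v[2]).apply(np.array(X)/1e3)]+np.r_[v[:2],0]
def f(v): return np.concatenate([(proj(q,T(v,X))[0]-uv) for q,uv,X in obs if X])
r=least_squares(f,[.6,-.17,0]);print('clamp',r.x.round(4),r.fun.round(1))
fb=tri([(sc,(248,184)),(si,(295,169))]);print('catch bar',fb)
np.save('clamp.npy',r.x)
for im,n in((p,'w'),(sc,'s'),(si,'d')):
    a=cv2.resize(im['color'][:,:,::-1],None,fx=3,fy=3,interpolation=cv2.INTER_CUBIC)
    L=[[(-65,-75,15),(65,-75,15),(65,245,15),(-65,245,15)],[(-33,104.5,20),(33,104.5,20),(33,205.5,20),(-33,205.5,20)],[(-33,104.5,40),(33,104.5,40),(33,205.5,40),(-33,205.5,40)],[(51,-45,216),(51,45,216)],[(1,13,138),(-64,13,138)]]
    for q in L:
        u=np.round((proj(im,T(r.x,q))+.5)*3).astype(int);cv2.polylines(a,[u],len(q)>2,(0,0,255),1)
    x,y={'w':(230,190),'s':(190,140),'d':(200,110)}[n];a=a[y*3:y*3+480,x*3:x*3+400]
    globals()['o'+n]=a
cv2.imwrite('pics/ov.png',cv2.resize(np.hstack([ow,os]),(800,480)))
E
python3 c.py
```

```text
block [ 324   67   48   46 1132]
 world rect ((617.5078735351562, 312.0856018066406), (59.70772171020508, 36.03753662109375), 31.9624080657959) circle ((617.9513549804688, 312.0654296875), 33.74984359741211)
sleeve [223 108  38  39 898]
 world rect ((468.1514587402344, 259.8285217285156), (54.060184478759766, 53.33732986450195), 0.4655953645706177) circle ((468.18585205078125, 259.8184814453125), 27.769807815551758)
[[0.5835 0.3105 0.06  ]
 [0.6343 0.3424 0.06  ]
 [0.6531 0.3131 0.06  ]
 [0.6023 0.2804 0.06  ]] [0.61832485 0.3115815  0.06      ]
block tri [0.6191 0.3111 0.0596]
sleeve tri [0.4693 0.2585 0.0516]
clamp [ 0.542  -0.0619 -0.2026] [12.3 87.7 24.5 69.8 46.1 68.6 26.4 53.1 -0.7 91.   0.1 70.9]
catch bar [ 0.56104999 -0.11494315  0.13972715]
```

View pics/ov.png

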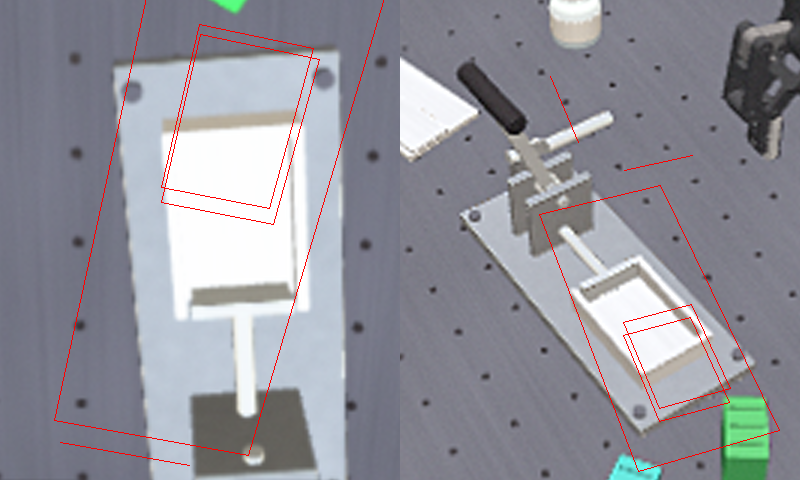

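```bash
sed -i "s/return np.c_\[.*/return R.from_euler('z',v[2]).apply(np.atleast_2d(np.array(X,float))\/1e3)+np.r_[v[:2],0]/" c.py
python3 - <<'E'
s=open('c.py').read()
i=s.index('obs=[');j=s.index('def T')
s=s[:i]+'''obs=[(p,(267.7,212),(-65,245,15)),(p,(342.7,206),(65,245,15)),(sc,(210,211),(65,-75,15)),(sc,(270,284.3),(65,245,15)),(sc,(307.7,261),(-65,245,15)),
 (sc,(212.5,165),(51,-43,216)),(sc,(229.5,181.5),(51,43,216))]
'''+s[j:]
s=s.replace("np.save('clamp.npy',r.x)","np.save('clamp.npy',r.x);print('bar in clamp',R.from_euler('z',-r.x[2]).apply(fb-np.r_[r.x[:2],0]))\nfor n in 'tray 0 155 20,bar -44 13 138,handle 51 0 216'.split(','):q=n.split();print(q[0],T(r.x,[float(k) for k in q[1:]]).round(4))").replace("ov.png","ov2.png")
open('c.py','w').write(s)
E
python3 c.py
```

```text
block [ 324   67   48   46 1132]
 world rect ((617.5078735351562, 312.0856018066406), (59.70772171020508, 36.03753662109375), 31.9624080657959) circle ((617.9513549804688, 312.0654296875), 33.74984359741211)
sleeve [223 108  38  39 898]
 world rect ((468.1514587402344, 259.8285217285156), (54.060184478759766, 53.33732986450195), 0.4655953645706177) circle ((468.18585205078125, 259.8184814453125), 27.769807815551758)
[[0.5835 0.3105 0.06  ]
 [0.6343 0.3424 0.06  ]
 [0.6531 0.3131 0.06  ]
 [0.6023 0.2804 0.06  ]] [0.61832485 0.3115815  0.06      ]
block tri [0.6191 0.3111 0.0596]
sleeve tri [0.4693 0.2585 0.0516]
clamp [ 0.589  -0.1182  0.0863] [-0.3 -0.8  0.6 -0.3 -0.5 -0.  -0.1 -0.9  1.  -0.6 -0.3 -1.2 -0.7  0.1]
catch bar [ 0.56104999 -0.11494315  0.13972715]
bar in clamp [-0.02759766  0.00569537  0.13972715]
tray [[0.5757 0.0362 0.02  ]]
bar [[ 0.5441 -0.1091  0.138 ]]
handle [[ 0.6398 -0.1138  0.216 ]]
```

View pics/ov2.png

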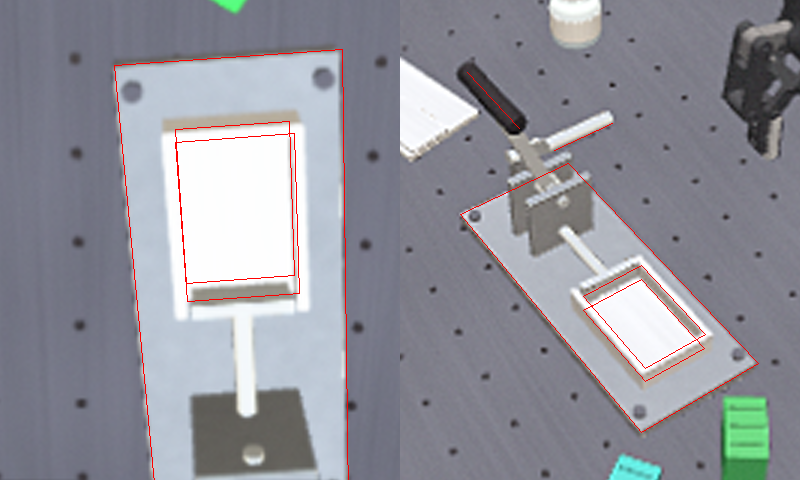

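The overlay confirms the clamp pose (plate edges and handle agree to about 1 px). The crop confirmed the bare aluminium block with three lines at wrist (348,90) and the sleeve at (242,127); heights come out at 60 and about 53 mm. I'll grasp the block next.

Converted, 233 mm / 1000 = 0.233, 112 mm / 1000 = 0.112, -31.3 degrees / 180 = -0.1739.

send_rows(rows="0 0 -0.1739 0.112 0.0905 0.233 1;0 0 -0.1739 0.112 0.0905 0.233 1;0 0 -0.1739 0.112 0.0905 0.233 1;0 0 -0.1739 0.112 0.0905 0.233 1;0 0 -0.1739 0.112 0.0905 0.233 1;0 0 -0.1739 0.112 0.0905 0.233 1")

```text
time: 4.45
eef_pos: [0.6181, 0.3074, 0.1472]
tcp_rot: [0.487, 0.873, -0.002, -0.002]
contact_force: [-0.3, -0.3, 0.2]
opening: 0.996
finger_force: 0.0
```

```bash
python3 - <<'E'
from h import *
s=ctrl.get_state();print(s['time'],s['eef_pos'],R.from_quat(s['tcp_rot']).as_matrix().round(3).tolist())
print(delta([.618,.312,.048]))
E
```

```text
4.45 [0.61805159 0.30744134 0.14715702] [[-0.525, 0.851, -0.005], [0.851, 0.525, -0.002], [0.001, -0.005, -1.0]]
(array([0., 0., 0.]), array([ 3.8,  2.9, 99.1]))
```

Converted, 102 mm / 1000 = 0.102, 85 mm / 1000 = 0.085.

send_rows(rows="0 0 0 0 0 0.05 1;0 0 0 0 0 0.085 1;0 0 0 0 0 0.102 1;0 0 0 0 0 0.102 1;0 0 0 0 0 0.102 -1;0 0 0 0 0 0.102 -1;0 0 0 0 0 0.102 -1;0 0 0 0 0 0.102 -1", grip_force=50)

```text
time: 5.45
eef_pos: [0.6209, 0.3085, 0.0514]
tcp_rot: [0.487, 0.873, 0.002, 0.002]
contact_force: [-0.2, -1.0, 6.2]
opening: 0.693
finger_force: 57.7
```

send_rows(rows="0 0 0 0 0 -0.05 -1;0 0 0 0 0 -0.1 -1;0 0 0 0 0 -0.11 -1;0 0 0 0 0 -0.11 -1")

```text
time: 5.95
eef_pos: [0.6184, 0.3078, 0.1571]
tcp_rot: [0.487, 0.873, -0.001, -0.0]
contact_force: [-0.3, -0.8, -5.8]
opening: 0.692
finger_force: 57.1
```

```bash
cat >> h.py <<'E'
V=np.load('clamp.npy') if __import__('os').path.exists('clamp.npy') else None
def T(X,v=None):
    v=V if v is None else v
    return R.from_euler('z',v[2]).apply(np.array(X,float)/1e3)+np.r_[v[:2],0]
def Ci(P): return R.from_euler('z',-V[2]).apply(np.array(P)-np.r_[V[:2],0])*1e3
def down(a): # tool down, tool y along world angle a
    return R.from_matrix(np.c_[[-np.sin(a),np.cos(a),0],[np.cos(a),np.sin(a),0],[0,0,-1]])
def info():
    s=ctrl.get_state();m=R.from_quat(s['tcp_rot']).as_matrix()
    print('t',round(float(s['time']),2),'pos',np.round(s['eef_pos'],4),'clamp',Ci(s['eef_pos']).round(1),'yaw',np.degrees(np.arctan2(m[1,1],m[0,1])).round(2),'F',np.round(s['contact_force'],1),'open',np.round(s['opening'],3))
E
python3 - <<'E'
from h import *
for _ in range(2): info();ctrl.read_camera('side')
print(T([0,184.5,0]),delta(T([0,184.5,160]),down(V[2])))
E
```

```text
t 5.95 pos [0.6184 0.3078 0.1571] clamp [ 65.9 421.9 157.1] yaw 31.65 F [-0.3 -0.8 -5.8] open 0.692
t 6.0 pos [0.6175 0.3075 0.1553] clamp [ 65.  421.7 155.3] yaw 31.65 F [-0.6  0.2 -5.2] open 0.696
[0.57313045 0.06557496 0.        ] (array([-0.36, -0.  , 26.7 ]), array([-182.8, -164.3,   -4.9]))
```

Converted, -183 mm / 1000 = -0.183, -164 mm / 1000 = -0.164, 26.7 degrees / 180 = 0.1483.

send_rows(rows="0 0 0.1483 -0.183 -0.164 -0.005 -1;0 0 0.1483 -0.183 -0.164 -0.005 -1;0 0 0.1483 -0.183 -0.164 -0.005 -1;0 0 0.1483 -0.183 -0.164 -0.005 -1;0 0 0.1483 -0.183 -0.164 -0.005 -1;0 0 0.1483 -0.183 -0.164 -0.005 -1;0 0 0.1483 -0.183 -0.164 -0.005 -1")

```text
time: 6.92
eef_pos: [0.575, 0.0673, 0.1621]
tcp_rot: [0.675, 0.737, -0.001, -0.001]
contact_force: [0.5, 0.4, -4.2]
opening: 0.694
finger_force: 57.3
```

```bash
cat > d.py <<'E'
from h import *
import sys,pickle
info();out=[]
for n,c in(('side',None),('scene',None),('wrist',None)):
    p=ctrl.read_camera(n);pickle.dump(p,open(f'pics/{sys.argv[1]}_{n}.pkl','wb'))
    u,v=proj(p,T([0,155,80]))[0].astype(int)
    u=min(max(u,65),560-65);v=min(max(v,50),420-50)
    if n=='wrist': a=cv2.resize(p['color'][120:420,80:480],(400,300));print('wrist full/.. origin 80,120 scale1')
    else: a=cv2.resize(p['color'][v-50:v+50,u-65:u+68],(400,300),interpolation=cv2.INTER_CUBIC);print(n,'origin',u-65,v-50,'scale 3')
    out.append(a[:,:,::-1])
out.append(np.zeros_like(out[0]))
cv2.imwrite(f'pics/{sys.argv[1]}.png',np.vstack([np.hstack(out[:2]),np.hstack(out[2:])]))
E
python3 d.py k1
```

```text
t 6.92 pos [0.575  0.0673 0.1621] clamp [  2.  186.  162.1] yaw 5.03 F [ 0.5  0.4 -4.2] open 0.694
side origin 198 170 scale 3
scene origin 205 185 scale 3
wrist full/.. origin 80,120 scale1
```

View pics/k1.png

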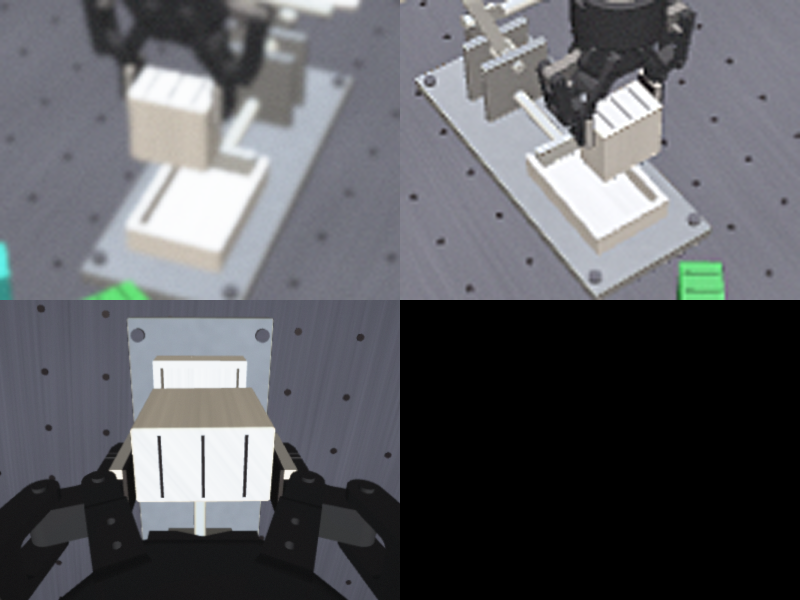

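```bash
python3 - <<'E'
from h import *
import pickle
from scipy.optimize import least_squares
p=pickle.load(open('pics/k1_wrist.pkl','rb'))
px=np.array([(212,248),(351,247),(353,320),(214,320),(233,208),(337,208)])+.0
m=np.array([(-30,18,60),(30,18,60),(30,-18,60),(-30,-18,60),(-30,18,0),(30,18,0)])/1e3
f=lambda v:(proj(p,R.from_euler('z',v[3]).apply(m)+v[:3])-px).ravel()
r=least_squares(f,[.575,.067,.11,.086]);print(r.x.round(4),r.fun.round(1));print('block in clamp',Ci(r.x[:3]).round(1),'yaw deg',np.degrees(r.x[3]).round(2),'clamp yaw',np.degrees(V[2]).round(2))
q=np.array([(-39,211.5,40),(39,211.5,40),(-65,245,15),(65,245,15)]);o=np.array([(233,180),(327,179),(207,138),(353,138)])
print((proj(p,T(q))-o).round(1))
g=least_squares(lambda v:(proj(p,T(q,v))-o).ravel(),V);print(g.x.round(4),V.round(4),g.fun.round(1))
info()
E
```

```text
[0.575  0.0714 0.1092 0.093 ] [-1.2 -0.1  4.2  0.3 -3.2  0.5  3.   1.   0.6 -0.9 -4.6 -1.4]
block in clamp [  2.4 190.2 109.2] yaw deg 5.33 clamp yaw 4.95
[[ 0.1 -0.8]
 [ 0.5  0.4]
 [-0.7 -2. ]
 [ 1.7 -1.7]]
[ 0.5899 -0.119   0.0914] [ 0.589  -0.1182  0.0863] [-0.2  0.5  0.1  1.2 -1.1 -0.6  1.2 -1.1]
t 7.08 pos [0.5754 0.0673 0.1629] clamp [  2.4 186.  162.9] yaw 5.05 F [ 0.1 -0.3 -4.6] open 0.697
```

Converted, 76 mm / 1000 = 0.076, -2.4 mm / 1000 = -0.0024.

send_rows(rows="0 0 0 -0.005 -0.0024 0 -1;0 0 0 -0.005 -0.0024 0.04 -1;0 0 0 -0.005 -0.0024 0.064 -1;0 0 0 -0.005 -0.0024 0.072 -1;0 0 0 -0.005 -0.0024 0.076 -1;0 0 0 -0.005 -0.0024 0.076 -1")

```text
time: 7.82
eef_pos: [0.5743, 0.0609, 0.0884]
tcp_rot: [0.676, 0.737, 0.001, 0.001]
contact_force: [-0.5, 0.5, -3.8]
opening: 0.692
finger_force: 57.2
```

```bash
python3 -c "
from h import *
info();ctrl.read_camera('side');info()"
```

```text
t 7.83 pos [0.5743 0.0609 0.0884] clamp [  0.7 179.7  88.4] yaw 4.96 F [-0.5  0.5 -3.8] open 0.692
t 7.88 pos [0.5744 0.0609 0.0886] clamp [  0.9 179.8  88.6] yaw 4.96 F [ 0.8  0.6 -3.9] open 0.697
```

Converted, 12 mm / 1000 = 0.012, 11 mm / 1000 = 0.011.

send_rows(rows="0 0 0 0 -0.0005 0.005 -1;0 0 0 0 -0.0005 0.009 -1;0 0 0 0 -0.0005 0.011 -1;0 0 0 0 -0.0005 0.012 -1;0 0 0 0 -0.0005 0.012 -1")

```text
time: 8.5
eef_pos: [0.573, 0.0609, 0.0752]
tcp_rot: [0.676, 0.737, -0.0, -0.0]
contact_force: [0.6, -0.3, -5.5]
opening: 0.694
finger_force: 57.3
```

Converted, 3 mm / 1000 = 0.003, 2 mm / 1000 = 0.002.

send_rows(rows="0 0 0 0 0 0.001 -1;0 0 0 0 0 0.002 -1;0 0 0 0 0 0.003 -1;0 0 0 0 0 0.003 -1")

```text
time: 9.0
eef_pos: [0.5729, 0.0609, 0.0722]
tcp_rot: [0.676, 0.737, -0.0, -0.0]
contact_force: [-0.7, -0.1, -3.8]
opening: 0.698
finger_force: 57.3
```

Converted, 2 mm / 1000 = 0.002, 1 mm / 1000 = 0.001.

send_rows(rows="0 0 0 0 0 0.001 -1;0 0 0 0 0 0.002 -1;0 0 0 0 0 0.002 -1")

```text
time: 9.38
eef_pos: [0.5731, 0.0609, 0.0714]
tcp_rot: [0.676, 0.737, -0.0, -0.0]
contact_force: [-4.6, -0.1, 5.1]
opening: 0.691
finger_force: 58.4
```

Converted, -160 mm / 1000 = -0.16, -120 mm / 1000 = -0.12.

send_rows(rows="0 0 0 0 0 0 1;0 0 0 0 0 0 1;0 0 0 0 0 0 1;0 0 0 0 0 -0.06 1;0 0 0 0 0 -0.12 1;0 0 0 0 0 -0.16 1;0 0 0 0 0 -0.16 1")

```text
time: 10.25
eef_pos: [0.5755, 0.0608, 0.2356]
tcp_rot: [0.676, 0.737, 0.003, 0.004]
contact_force: [0.9, 0.6, 0.0]
opening: 0.999
finger_force: 0.0
```

```bash
python3 - <<'E'
from h import *
info();print(T([0,135.5,0]))
p=ctrl.read_camera('wrist')
for n in('side','scene'):
    q=ctrl.read_camera(n)
    for d in ctrl.look_for(q,'sleeve')[:2]+ctrl.look_for(q,'block')[:4]: x=w(q,d['position']);print(n,round(d['p'],2),x.round(3),proj(q,x).round(0)[0])
print(delta([.4685,.2595,.15],down(V[2])))
E
```

```text
t 10.25 pos [0.5755 0.0608 0.2356] clamp [  2.  179.5 235.6] yaw 4.95 F [0.9 0.6 0. ] open 0.999
[0.57735466 0.01675739 0.        ]
side 0.84 [0.461 0.275 0.047] [263. 320.]
side 0.86 [0.566 0.084 0.071] [258. 237.]
side 0.85 [0.678 0.208 0.044] [189. 265.]
side 0.82 [0.625 0.429 0.06 ] [147. 344.]
side 0.77 [0.527 0.457 0.059] [183. 378.]
scene 0.55 [0.477 0.266 0.049] [350. 288.]
scene 0.42 [ 0.638 -0.112  0.218] [221. 172.]
scene 0.96 [0.644 0.422 0.058] [333. 371.]
scene 0.96 [0.579 0.21  0.059] [304. 287.]
scene 0.78 [0.576 0.075 0.081] [278. 245.]
scene 0.71 [0.693 0.214 0.058] [265. 309.]
(array([-0.19, -0.03, -0.  ]), array([206.7, -85.9,  78.7]))
```

Converted, 207 mm / 1000 = 0.207, -86 mm / 1000 = -0.086.

send_rows(rows="0 0 0 0.207 -0.086 0 1;0 0 0 0.207 -0.086 0.02 1;0 0 0 0.207 -0.086 0.05 1;0 0 0 0.207 -0.086 0.084 1;0 0 0 0.207 -0.086 0.084 1;0 0 0 0.207 -0.086 0.084 1")

```text
time: 11.35
eef_pos: [0.4697, 0.2596, 0.1461]
tcp_rot: [0.676, 0.737, -0.0, 0.0]
contact_force: [0.2, 0.1, 0.7]
opening: 0.998
finger_force: 0.0
```

```bash
python3 - <<'E'
from h import *
info();p=ctrl.read_camera('wrist');save(p,'z1.png');info()
for d in ctrl.look_for(p,'sleeve')[:2]: x=w(p,d['position']);print(round(d['p'],2),x.round(3),proj(p,x).round(0)[0])
print(delta([.4685,.2595,.048],down(V[2])))
g=cv2.cvtColor(p['color'],cv2.COLOR_RGB2GRAY)
u=proj(p,[.4685,.2595,.056])[0];print(u)
n,l,st,c=cv2.connectedComponentsWithStats((g>215).astype('uint8'))
for k in range(1,n):
    if st[k][4]>300:
        cn=cv2.findContours((l==k).astype('uint8'),0,2)[0][0];P=np.array([onplane(p,c[0],.056)[:2] for c in cn])*1e3
        print(st[k],cv2.minEnclosingCircle(P.astype('float32')))
E
```

```text
t 11.35 pos [0.4697 0.2596 0.1461] clamp [-86.3 386.7 146.1] yaw 4.98 F [0.2 0.1 0.7] open 0.998
t 11.4 pos [0.4707 0.2594 0.1473] clamp [-85.3 386.4 147.3] yaw 4.92 F [-0.1  0.5  0.8] open 0.998
0.68 [0.47  0.26  0.056] [284. 221.]
(array([ 0.18, -0.02, -0.06]), array([ 0.4, -3. , 99.9]))
[281.30676922 221.30726551]
[ 244  184   75   71 3070] ((468.0655212402344, 260.45709228515625), 27.846599578857422)
```

send_rows(rows="0 0 0 0.001 -0.002 0.05 1;0 0 0 0.001 -0.002 0.085 1;0 0 0 0.001 -0.002 0.099 1;0 0 0 0.001 -0.002 0.099 1;0 0 0 0.001 -0.002 0.099 -1;0 0 0 0.001 -0.002 0.099 -1;0 0 0 0.001 -0.002 0.099 -1;0 0 0 0.001 -0.002 0.099 -1")

```text
time: 12.45
eef_pos: [0.469, 0.2611, 0.0496]
tcp_rot: [0.676, 0.737, 0.002, 0.001]
contact_force: [0.5, -0.3, 5.4]
opening: 0.628
finger_force: 54.5
```

Converted, -140 mm / 1000 = -0.14, -120 mm / 1000 = -0.12.

send_rows(rows="0 0 0 0 0 -0.06 -1;0 0 0 0 0 -0.12 -1;0 0 0 0 0 -0.14 -1;0 0 0 0 0 -0.14 -1")

```text
time: 12.95
eef_pos: [0.4681, 0.2609, 0.1893]
tcp_rot: [0.676, 0.737, 0.002, 0.001]
contact_force: [0.0, -0.6, -2.1]
opening: 0.628
finger_force: 55.1
```

```bash
python3 - <<'E'
from h import *
info();ctrl.read_camera('side');info()
print(delta(T([0,135.5,185]),down(V[2])))
E
```

```text
t 12.95 pos [0.4681 0.2609 0.1893] clamp [-87.8 388.2 189.3] yaw 4.96 F [ 0.  -0.6 -2.1] open 0.628
t 13.0 pos [0.4669 0.2605 0.187 ] clamp [-89.  387.8 187. ] yaw 4.96 F [ 0.1 -0.7 -2.7] open 0.629
(array([ 0.  , -0.  ,  0.01]), array([-252.4,   88.9,    2. ]))
```

Converted, -252 mm / 1000 = -0.252, 89 mm / 1000 = 0.089.

send_rows(rows="0 0 0 -0.252 0.089 0.002 -1;0 0 0 -0.252 0.089 0.002 -1;0 0 0 -0.252 0.089 0.002 -1;0 0 0 -0.252 0.089 0.002 -1;0 0 0 -0.252 0.089 0.002 -1;0 0 0 -0.252 0.089 0.002 -1;0 0 0 -0.252 0.089 0.052 -1;0 0 0 -0.252 0.089 0.052 -1")

```text
time: 14.0
eef_pos: [0.5728, 0.0194, 0.1297]
tcp_rot: [0.675, 0.738, -0.004, -0.006]
contact_force: [-0.4, 0.4, -2.7]
opening: 0.627
finger_force: 54.8
```

```bash
python3 d.py k2
```

```text
t 14.0 pos [0.5728 0.0194 0.1297] clamp [ -4.3 138.5 129.7] yaw 5.07 F [-0.4  0.4 -2.7] open 0.627
side origin 198 170 scale 3
scene origin 205 185 scale 3
wrist full/.. origin 80,120 scale1
```

View pics/k2.png

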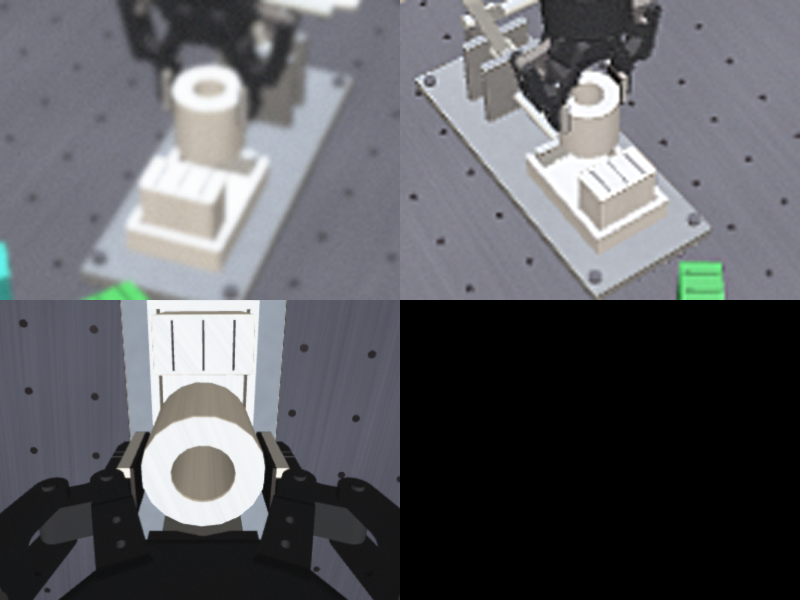

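```bash
python3 - <<'E'
from h import *
import pickle
p=pickle.load(open('pics/k2_wrist.pkl','rb'))
C=np.array([Ci(onplane(p,c,.08)) for c in((234,137),(332,137),(336,194),(232,194))]);print(C.round(1),C.mean(0))
for c in((283,291),(221,291),(345,291),(283,236),(283,346)):print('sleeve',Ci(onplane(p,c,.136)).round(1))
info()
E
```

```text
[[-28.6 200.8  80. ]
 [ 27.5 200.9  80. ]
 [ 31.6 167.3  80. ]
 [-31.3 167.2  80. ]] [ -0.21021077 184.05433046  80.        ]
sleeve [ -0.3 135.6 136. ]
sleeve [-28.6 135.5 136. ]
sleeve [ 28.  135.7 136. ]
sleeve [ -0.4 162.6 136. ]
sleeve [ -0.3 104.9 136. ]
t 14.15 pos [0.578  0.0183 0.1364] clamp [  0.8 137.  136.4] yaw 5.04 F [ 0.  -0.  -2.6] open 0.627
```

Converted, 64 mm / 1000 = 0.064, 63 mm / 1000 = 0.063.

send_rows(rows="0 0 0 -0.001 0 0.03 -1;0 0 0 -0.001 0 0.052 -1;0 0 0 -0.001 0 0.058 -1;0 0 0 -0.001 0 0.061 -1;0 0 0 -0.001 0 0.063 -1;0 0 0 -0.001 0 0.064 -1;0 0 0 -0.001 0 0.064 -1")

```text
time: 15.02
eef_pos: [0.5781, 0.0161, 0.0717]
tcp_rot: [0.676, 0.737, 0.0, 0.0]
contact_force: [-0.1, -0.7, -3.0]
opening: 0.632
finger_force: 54.9
```

Converted, 3 mm / 1000 = 0.003, 2 mm / 1000 = 0.002.

send_rows(rows="0 0 0 0 0 0.001 -1;0 0 0 0 0 0.002 -1;0 0 0 0 0 0.003 -1;0 0 0 0 0 0.003 -1")

```text
time: 15.52
eef_pos: [0.578, 0.0161, 0.0696]
tcp_rot: [0.676, 0.737, -0.0, -0.0]
contact_force: [-3.4, 0.2, 5.0]
opening: 0.628
finger_force: 55.8
```

Converted, -150 mm / 1000 = -0.15, -120 mm / 1000 = -0.12.

send_rows(rows="0 0 0 0 0 0 1;0 0 0 0 0 0 1;0 0 0 0 0 0 1;0 0 0 0 0 -0.06 1;0 0 0 0 0 -0.12 0;0 0 0 0 0 -0.15 -1;0 0 0 0 -0.05 -0.15 -1;0 0 0 0 -0.05 -0.15 -1")

```text
time: 16.52
eef_pos: [0.5249, 0.0122, 0.217]
tcp_rot: [0.676, 0.737, -0.001, -0.001]
contact_force: [0.3, 0.4, 0.2]
opening: 0.144
finger_force: 0.0
```

```bash
python3 - <<'E'
from h import *
info();p=ctrl.read_camera('scene');q=ctrl.read_camera('side')
A=ctrl.look_for(p,'catch_finger')[0];B=ctrl.look_for(q,'catch_finger')[0];print([(d['p'],Ci(w(i,d['position'])).round(1)) for i,d in((p,A),(q,B))])
for n in('block','sleeve'):
    for i in (p,q):
        for d in ctrl.look_for(i,n):
            x=Ci(w(i,d['position']))
            if x[1]<220: print(n,round(d['p'],2),x.round(1))
print(delta(T([-50,45,144]),down(V[2])))
E
```

```text
t 16.52 pos [0.5249 0.0122 0.217 ] clamp [-52.6 135.5 217. ] yaw 4.94 F [0.3 0.4 0.2] open 0.144
[(0.63, array([-23.2,  15.3, 145.3])), (0.65, array([-51.9,  12.2, 145.7]))]
block 0.81 [  6.3 194.5  79.3]
block 0.67 [ -6.  200.   68.9]
sleeve 0.64 [  6.  133.7  73.6]
sleeve 0.6 [ -7.4 135.9  72.8]
(array([ 0.01, -0.  ,  0.01]), array([-89.7,  -1.2,  74.3]))
```

Converted, -88 mm / 1000 = -0.088, 74 mm / 1000 = 0.074.

send_rows(rows="0 0 0 -0.05 0 0 -1;0 0 0 -0.088 0 0 -1;0 0 0 -0.088 0 0.04 -1;0 0 0 -0.088 0 0.074 -1;0 0 0 -0.088 0 0.074 -1;0 0 0 -0.088 0 0.074 -1")

```text
time: 17.68
eef_pos: [0.5367, -0.076, 0.1456]
tcp_rot: [0.676, 0.737, 0.0, 0.001]
contact_force: [-0.5, 0.0, 0.7]
opening: -0.003
finger_force: 0.0
```

```bash
python3 d.py k3; python3 - <<'E'
import pickle,cv2,sys
sys.path.insert(0,'.')
from h import *
o=[]
for n in('side','scene'):
    p=pickle.load(open(f'pics/k3_{n}.pkl','rb'));u,v=proj(p,T([-20,20,150]))[0].astype(int)
    o.append(cv2.resize(p['color'][v-55:v+65,u-65:u+65],(390,360),interpolation=cv2.INTER_CUBIC)[:,:,::-1])
cv2.imwrite('pics/k3c.png',np.hstack(o))
E
```

```text
t 17.68 pos [ 0.5367 -0.076   0.1456] clamp [-48.6  46.6 145.6] yaw 4.96 F [-0.5  0.   0.7] open -0.003
side origin 198 170 scale 3
scene origin 205 185 scale 3
wrist full/.. origin 80,120 scale1
```

View pics/k3c.png

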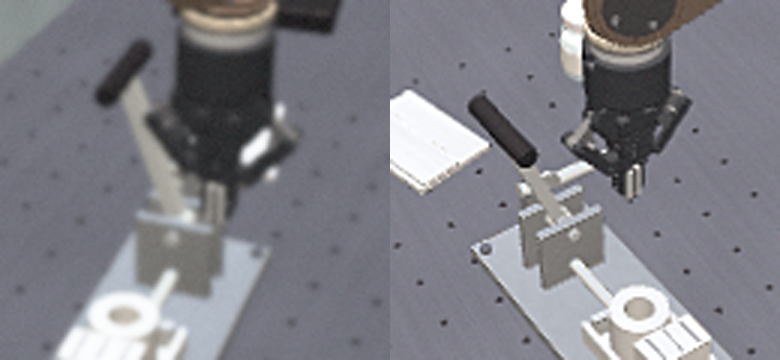

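The picture shows block and sleeve in the tray and the shut fingers just on the tray side of the bar, clear of the lever. I'll push the catch over.

Converted, -75 mm / 1000 = -0.075, -60 mm / 1000 = -0.06.

send_rows(rows="0 0 0 -0.015 0 0 -1;0 0 0 -0.03 0 0 -1;0 0 0 -0.045 0 0 -1;0 0 0 -0.06 0 0 -1;0 0 0 -0.075 0 0 -1;0 0 0 -0.075 0 0 -1")

```text
time: 18.58
eef_pos: [0.5418, -0.1523, 0.1438]
tcp_rot: [0.677, 0.736, -0.0, -0.0]
contact_force: [-0.3, -0.1, -0.7]
opening: -0.005
finger_force: 0.0
```

Converted, -58 mm / 1000 = -0.058, -56 mm / 1000 = -0.056.

send_rows(rows="0 0 0 -0.015 0 0 -1;0 0 0 -0.03 0 0 -1;0 0 0 -0.04 0 0 -1;0 0 0 -0.05 0 0 -1;0 0 0 -0.056 0 0 -1;0 0 0 -0.058 0 0 -1;0 0 0 -0.058 0 0 -1")

```text
time: 19.45
eef_pos: [0.5467, -0.2067, 0.1439]
tcp_rot: [0.676, 0.737, 0.001, -0.002]
contact_force: [0.4, 6.2, -0.1]
opening: -0.0
finger_force: 2.7
```

```bash
python3 - <<'E'
from h import *
info();p=ctrl.read_camera('scene');q=ctrl.read_camera('side')
for i in(p,q):
    for t in('catch_finger','catch'):
        for d in ctrl.look_for(i,t)[:2]: x=w(i,d['position']);print(t,round(d['p'],2),Ci(x).round(1),proj(i,x)[0].round())
cv2.imwrite('pics/k4s.png',p['color'][:,:,::-1]);cv2.imwrite('pics/k4d.png',q['color'][:,:,::-1])
for a in(0,.87,1.4,1.6,1.746):
    th=np.radians(50)-a;b=T([-64,-44+75*np.sin(th),90+75*np.cos(th)]);print(a,proj(p,b)[0].round(1),proj(q,b)[0].round(1))
E
```

```text
t 19.45 pos [ 0.5467 -0.2067  0.1439] clamp [-49.8 -84.5 143.9] yaw 4.94 F [ 0.4  6.2 -0.1] open -0.0
catch 0.62 [ -7.4 -83.7 128.9] [298. 154.]
catch 0.45 [  22.9 -236.7    9.7] [302. 161.]
0 [260.3 180.5] [307.7 174.4]
0.87 [248.9 162.5] [314.6 153.9]
1.4 [242.  158.4] [318.4 150.2]
1.6 [240.  158.6] [319.4 150.9]
1.746 [238.8 159.3] [320. 152.]
```

Converted, -150 mm / 1000 = -0.15, 112 mm / 1000 = 0.112.

send_rows(rows="0 0 0 0.015 0 0 -1;0 0 0 0.02 0 -0.03 -1;0 0 0 0.02 0 -0.09 0;0 0 0 0.02 0 -0.15 1;0 0 0 0.07 0.05 -0.15 1;0 0 0 0.112 0.101 -0.15 1;0 0 0 0.112 0.101 -0.15 1;0 0 0 0.112 0.101 -0.15 1")

```text
time: 20.75
eef_pos: [0.6382, -0.0873, 0.2942]
tcp_rot: [0.675, 0.738, -0.0, 0.0]
contact_force: [-1.0, 0.1, -0.1]
opening: 1.004
finger_force: 0.0
```

```bash
python3 - <<'E'
from h import *
info()
p=ctrl.read_camera('scene');q=ctrl.read_camera('side');r=ctrl.read_camera('wrist')
for i in(p,q,r):
    for t in('catch_finger','handle'):
        for d in ctrl.look_for(i,t)[:1]: x=w(i,d['position']);print(t,round(d['p'],2),Ci(x).round(1),proj(i,x)[0].round())
info();print(delta(T([51,28,219]),down(V[2])))
a=lambda i,u,v:cv2.resize(i['color'][v-50:v+50,u-65:u+68],(400,300),interpolation=cv2.INTER_CUBIC)[:,:,::-1]
cv2.imwrite('pics/k5.png',np.vstack([np.hstack([a(p,240,185),a(q,290,170)]),np.hstack([cv2.resize(r['color'],(400,300))[:,:,::-1],np.zeros((300,400,3),'uint8')])]))
E
```

```text
t 20.75 pos [ 0.6382 -0.0873  0.2942] clamp [ 51.6  26.6 294.2] yaw 5.06 F [-1.   0.1 -0.1] open 1.004
catch_finger 0.5 [-35.6 -98.  143. ] [231. 162.]
handle 0.78 [ 46.3   4.2 219. ] [223. 172.]
catch_finger 0.58 [ -6.3 -94.9 135.5] [299. 150.]
handle 0.77 [3.400e+01 1.000e-01 1.792e+02] [273. 150.]
catch_finger 0.76 [ -4.2 -94.9 140.3] [232. 308.]
handle 0.57 [ 4.760e+01 -2.000e-01  2.224e+02] [278. 263.]
t 21.2 pos [ 0.6378 -0.0887  0.2945] clamp [ 51.1  25.2 294.5] yaw 4.89 F [ 0.6 -0.2 -0.6] open 1.0
(array([ 0.01,  0.01, -0.06]), array([ 2.8, -0.1, 75.5]))
```

View pics/k5.png

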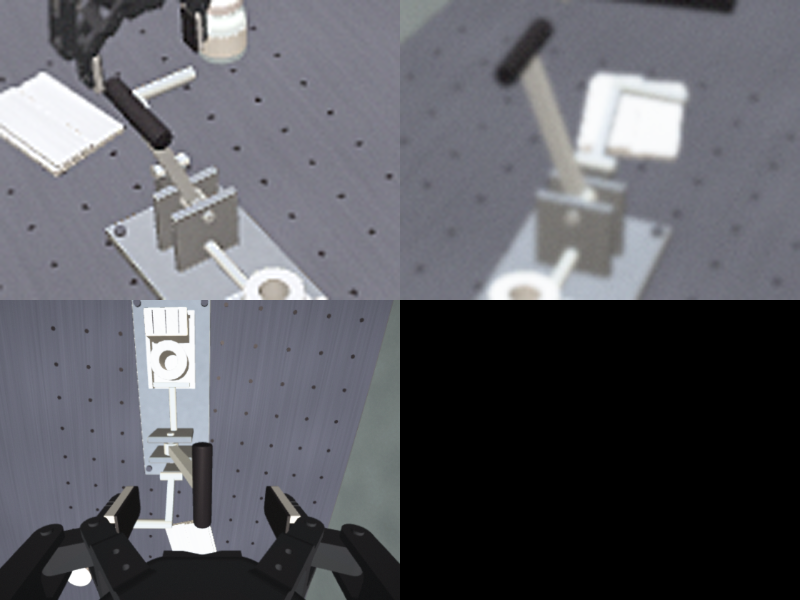

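The catch lies over to −y, the lever is at rest, and the block and sleeve stand in the tray. I'll take the handle now.

Converted, 75 mm / 1000 = 0.075, 68 mm / 1000 = 0.068.

send_rows(rows="0 0 0 0.002 0 0.04 1;0 0 0 0.002 0 0.068 1;0 0 0 0.002 0 0.075 1;0 0 0 0.002 0 0.075 1;0 0 0 0.002 0 0.075 -1;0 0 0 0.002 0 0.075 -1;0 0 0 0.002 0 0.075 -1;0 0 0 0.002 0 0.075 -1", grip_force=60)

```text
time: 22.2
eef_pos: [0.6376, -0.0861, 0.2201]
tcp_rot: [0.676, 0.737, -0.0, -0.0]
contact_force: [-2.8, 0.6, 2.6]
opening: 0.217
finger_force: 58.4
```

send_rows(rows="0 0 0 0 0 0 -1;0 0 0 0 0 0 -1")

```text
time: 22.45
eef_pos: [0.6377, -0.0861, 0.22]
tcp_rot: [0.676, 0.737, -0.0, -0.0]
contact_force: [-4.8, 0.3, 4.0]
opening: 0.208
finger_force: 58.7
```

```bash
python3 - <<'E'
from h import *
info();c=Ci(ctrl.get_state()['eef_pos'])
print(np.hypot(c[0],c[2]-3-75))
for a in np.arange(0,.86,.1): th=.35-a;print(round(a,2),(150*np.sin(th)-51.4).round(1),(-(150*np.cos(th)-140.9)).round(1))
E
```

```text
t 22.45 pos [ 0.6377 -0.0861  0.22  ] clamp [ 51.2  27.8 220. ] yaw 4.95 F [-4.8  0.3  4. ] open 0.208
151.00240984221807
0.0 0.0 -0.0
0.1 -14.3 -4.4
0.2 -29.0 -7.4
0.3 -43.9 -8.9
0.4 -58.9 -8.9
0.5 -73.8 -7.4
0.6 -88.5 -4.4
0.7 -102.8 -0.0
0.8 -116.6 5.8
```

Converted, -59 mm / 1000 = -0.059, -44 mm / 1000 = -0.044.

send_rows(rows="0 0 0 0 -0.014 -0.004 -1;0 0 0 0 -0.029 -0.0075 -1;0 0 0 0 -0.044 -0.009 -1;0 0 0 0 -0.059 -0.009 -1;0 0 0 0 -0.059 -0.009 -1")

```text
time: 23.08
eef_pos: [0.5833, -0.0908, 0.2325]
tcp_rot: [0.676, 0.737, 0.006, 0.007]
contact_force: [8.5, 3.4, 6.5]
opening: 0.208
finger_force: 58.9
```

Converted, -54 mm / 1000 = -0.054, -44 mm / 1000 = -0.044.

send_rows(rows="0 0 0 0 -0.015 0.0015 -1;0 0 0 0 -0.0295 0.0045 -1;0 0 0 0 -0.044 0.009 -1;0 0 0 0 -0.054 0.013 -1;0 0 0 0 -0.054 0.013 -1;0 0 0 0 -0.054 0.013 -1")

```text
time: 23.82
eef_pos: [0.5314, -0.0954, 0.222]
tcp_rot: [0.677, 0.736, 0.007, 0.008]
contact_force: [6.6, 5.9, 13.2]
opening: 0.21
finger_force: 62.8
```

```bash
python3 - <<'E'
from h import *
info();print(np.round(ctrl.get_state()['wrist_torque'],2))
for n in('scene','side'):
    i=ctrl.read_camera(n)
    for d in ctrl.look_for(i,'handle')[:1]: x=w(i,d['position']);print(round(d['p'],2),Ci(x).round(1))
info()
E
```

```text
t 23.82 pos [ 0.5314 -0.0954  0.222 ] clamp [-55.5  27.7 222. ] yaw 4.85 F [ 6.6  5.9 13.2] open 0.21
[ 0.9  -1.61 -0.08]
0.85 [-29.3   4.1 154.2]
0.87 [-35.8   2.5 153.3]
t 24.02 pos [ 0.5315 -0.0954  0.222 ] clamp [-55.4  27.7 222. ] yaw 4.86 F [ 6.1  5.9 13.7] open 0.21
```

Converted, -10 mm / 1000 = -0.01, -8 mm / 1000 = -0.008.

send_rows(rows="0 0 0 0 -0.004 0.002 -1;0 0 0 0 -0.008 0.004 -1;0 0 0 0 -0.01 0.005 -1;0 0 0 0 -0.01 0.005 -1")

```text
time: 24.52
eef_pos: [0.5218, -0.0962, 0.2172]
tcp_rot: [0.676, 0.736, 0.008, 0.009]
contact_force: [6.7, 6.6, 15.1]
opening: 0.21
finger_force: 64.0
```

Converted, -5 mm / 1000 = -0.005, -3 mm / 1000 = -0.003.

send_rows(rows="0 0 0 0 -0.003 0.001 -1;0 0 0 0 -0.005 0.002 -1;0 0 0 0 -0.005 0.002 -1")

```text
time: 24.9
eef_pos: [0.5201, -0.0964, 0.2165]
tcp_rot: [0.677, 0.736, 0.011, 0.013]
contact_force: [15.4, 8.9, 12.1]
opening: 0.207
finger_force: 63.7
```

```bash
python3 -c "
from h import *
info();ctrl.read_camera('side');info();print(R.from_quat(ctrl.get_state()['tcp_rot']).as_matrix().round(3).tolist())"
```

```text
t 24.9 pos [ 0.5201 -0.0964  0.2165] clamp [-66.8  27.7 216.5] yaw 4.82 F [15.4  8.9 12.1] open 0.207
t 24.95 pos [ 0.5201 -0.0964  0.2165] clamp [-66.8  27.7 216.5] yaw 4.82 F [15.9  7.6 11.7] open 0.213
[[-0.084, 0.996, 0.034], [0.996, 0.084, -0.0], [-0.003, 0.034, -0.999]]
```

Converted, -4 mm / 1000 = -0.004, -2 mm / 1000 = -0.002.

send_rows(rows="0 0 0 0 -0.002 0 -1;0 0 0 0 -0.004 0 -1;0 0 0 0 -0.004 0 -1;0 0 0 0 -0.004 0 -1;0 0 0 0 -0.004 0 -1", grip_force=80)

```text
time: 25.58
eef_pos: [0.5194, -0.0965, 0.2164]
tcp_rot: [0.677, 0.736, 0.015, 0.016]
contact_force: [27.8, 9.8, 4.8]
opening: 0.206
finger_force: 78.2
```

```bash
python3 - <<'E'
from h import *
info()
im=[]
for n,X in(('scene',[-30,60,120]),('side',[-30,60,120])):
    i=ctrl.read_camera(n);u,v=proj(i,T(X))[0].astype(int)
    a=cv2.resize(i['color'][v-80:v+90,u-65:u+65],(390,510),interpolation=cv2.INTER_CUBIC)[:,:,::-1].copy()
    for e in([-65,-45,210],[-65,45,210],[-64,-101,138],[0,155,20],[0,0,75]):
        b=(proj(i,T(e))[0]-[u-65,v-80]+.5)*3;cv2.circle(a,tuple(int(k) for k in b),4,(0,0,255),1)
    im.append(a)
    for t in('block','sleeve','catch_finger','handle'):
        for d in ctrl.look_for(i,t):
            x=Ci(w(i,d['position']))
            if x[1]<220 and d['p']>.4: print(n,t,round(d['p'],2),x.round(1))
cv2.imwrite('pics/f.png',np.hstack(im));info()
E
```

```text
t 25.57 pos [ 0.5194 -0.0965  0.2164] clamp [-67.5  27.7 216.4] yaw 4.77 F [27.8  9.8  4.8] open 0.206
scene block 0.68 [  5.2 196.5  79. ]
scene sleeve 0.56 [  7.3 132.   75.6]
scene catch_finger 0.56 [ -8.  -98.3 135.6]
scene handle 0.84 [-33.6   5.8 151.8]
side block 0.91 [-10.2 199.5  67. ]
side sleeve 0.85 [ -6.  137.2  73.6]
side sleeve 0.47 [-39.9   7.6 155. ]
side catch_finger 0.66 [ -3.2 -77.8 121. ]
side handle 0.7 [-44.9   6.3 157.3]
t 26.07 pos [ 0.5194 -0.0965  0.2164] clamp [-67.5  27.7 216.4] yaw 4.77 F [28.7  9.3  4.9] open 0.207
```

View pics/f.png

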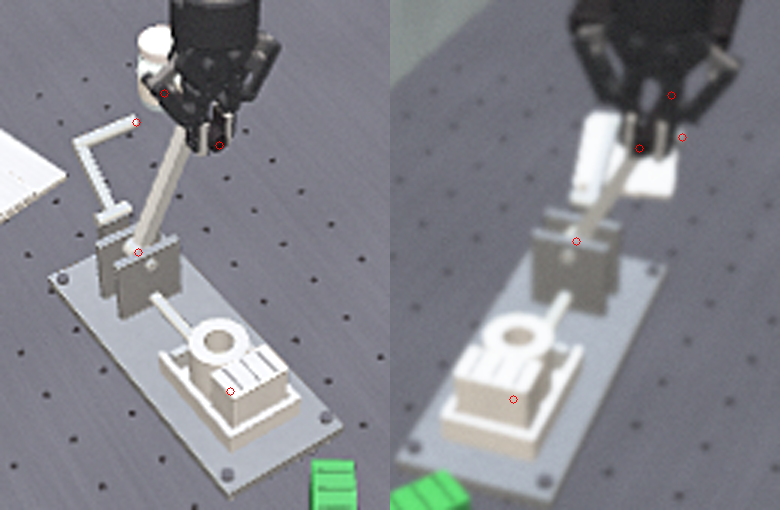

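Block and sleeve stand flat in the tray. The bar sits at the flipped-over stop (scene crop 136,122). The handle end is on its predicted stop position (219,145), and the force rose from 7 to 28 N with almost no further movement, so the lever is at its stop.

```bash
python3 -c "
from plant import ctrl
print(ctrl.sign_off())"
```

```text
the job is handed in; nothing more can be done
None
```

The job is handed in at about 26 s: the block and sleeve stand side by side in the tray, the catch is flipped right over, and the fingers still hold the lever at its stop; the jar and stepped plate were not touched.

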